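Unstack the drained baking tins onto their cork mats

ROBOT

A 6-joint arm with a two-finger parallel gripper is mounted at the origin on the work surface. World frame = base frame: x ahead of the robot, y to its left, z up, the work surface at z = 0. Lengths are in m, angles in rad, forces in N, time in s.
With the tool pointing down it reaches from about 0.275 to 1 m from the base axis. Payload 8.4 kg.
Tool frame: the origin (TCP) lies on the centre line of the jaws, within the pads' length; the fingertips stand 17 mm ahead of it and the grasp point (between the pads) lies 2 mm behind it (bot.tcp_to_tips is the z of the fingertips in the tool frame, in m); z points along the fingers, y is the line along which they close (so a half turn about z gives the same grasp; the last joint's range is limited). The gripper opens to 85 mm and grips with 20 to 120 N. Pads are 22 mm wide; open, the fingers measure 114 mm over their backs; the gripper's body (76 mm by 85 mm) begins 54 mm behind the grasp point. The pads swing forward as they close: fully open they stand 13 mm farther back than shut.
Start: joints at [1.27, 0.353, 1.633, -0, 1.155, -0.002], TCP at [0.184, 0.597, 0.248] pointing down, gripper open.
Joint ranges: [-2.63, 2.63], [-0.92, 2.1], [0.06, 2.66], [-1.3, 4.44], [0, 2.69], [-3.02, 3.02]. Speed limits (rad/s): [2.22, 2.22, 2.79, 3.14, 3.14, 3.14].

INTERFACE

Orientations are given as a unit quaternion [x, y, z, w].
In Python, from workcell import bot, hand, kinematics, get_obs, vision, hand_in gives the robot as it stands. The module is installed in compiled form; this text tells all that it offers. Calls block until the motion is done:
- bot.reach(position, orientation): joint-space move of the TCP to a pose.
- bot.servo_line(position, ori=None, velocity=0.15): straight line of the TCP; ori=None keeps the orientation; velocity is the mean speed in m/s.
- bot.goto_joints(angles): joint-space move.
- hand.move_gripper(opening, strength=None): finger opening in m; strength is the grip in N (None keeps the last); returns when the fingers have stopped.
- bot.dwell(seconds).
- kinematics.solve_ik(position, orientation): joint angles nearest the present ones, or None.
- get_obs(): the state.
- vision.read_camera(name): name is "scene" or "top"; returns a dict with "frame" (400x640x3 uint8, red, green, blue), "intrinsics" (3x3 intrinsics, pixels), "dist" ([k1, k2, p1, p2, k3] as OpenCV has them; the pictures are not rectified), "view" (4x4, takes a point from world to camera coordinates). Camera axes: x right, y down, z forward; pixel columns grow to the right and rows downward; lengths in m; the calibration is good to about 2 mm. A picture is of the moment at which its call begins. There is no depth.
A pose or a line that the arm cannot do raises bot.IKError and nothing moves.
- hand_in(): hands the job in; it is judged then, once.
The state is a dict: "time_s": time; "joint_pos": joint angles; "joint_vel": joint speeds; "joint_efforts": joint torques, N m; "position": TCP position; "orientation": TCP orientation; "wrist_force": force on the tool from outside, world axes, zero at the start; "ft_torque": the same for the moment, N m; "gripper_width": finger opening in m; "grip_force": force on a finger pad.
Only numpy, scipy, OpenCV 4.12 (cv2) and the standard library are available. Lean on these libraries where they do the work, as an engineer would, in place of code of your own. Each camera call takes 0.05 s, during which the arm holds its last target. There are 200 camera calls.

TASK

The washed tins are drained: take the stack apart from the top down - first the small round tin, then the square and the larger round tin in either order, the loaf tin last - and set each one, still upside down, in the middle of the cork mat cut to its own shape and size, the loaf tin and the square tin squared up with their mats. Put every tin down without dropping or toppling any, and leave the biscuit cutter and the ramekin where they stand.

Things in the scene. Friction and masses are not known exactly. Their poses are not given: they have to be found in the camera images.
- small_tin_mid (a point): Grey metal baking tin, upside down (flat base up), straight-sided, thin darker rim at its foot; round, 40 mm diameter, 48 mm tall, about 60 g; the smallest tin. It stands on the square tin or on the larger round tin, on top of the stack. Point: its centre, half-way up (24 mm above its underside); z up. 
- square_tin_mid (a point): Grey metal baking tin, upside down (flat base up), straight-sided, thin darker rim at its foot; 60 x 60 mm, 48 mm tall, about 110 g. It stands on one half of the loaf tin, about 40 mm from the loaf tin's middle; gap to the round tin beside it about 19 mm, other sides free. Point: its centre, half-way up (24 mm above its underside); z up. x and y square to its sides.
- round_tin_mid (a point): Grey metal baking tin, upside down (flat base up), straight-sided, thin darker rim at its foot; round, 62 mm diameter, 48 mm tall, about 110 g. It stands on the other half of the loaf tin, beside the square tin. Point: its centre, half-way up (24 mm above its underside); z up. 
- loaf_tin_mid (a point): Grey metal baking tin, upside down (flat base up), straight-sided, thin darker rim at its foot; 64 mm wide (along its x) and 160 mm long (along its y), 48 mm tall, about 220 g. It stands on the counter and carries the other three. Point: its centre, half-way up (24 mm above its underside); z up. 
- small_mat: Flat cork mat, 4 mm thick, fixed to the counter: round, 64 mm diameter, the place of the small round tin. Origin: centre of its underside, on the counter. 
- square_mat: Flat cork mat, 4 mm thick, fixed to the counter: square, 84 x 84 mm, the place of the square tin. Origin: centre of its underside, on the counter. x and y square to its sides; the tin may stand on it in any quarter turn.
- round_mat: Flat cork mat, 4 mm thick, fixed to the counter: round, 86 mm diameter, the place of the larger round tin. Origin: centre of its underside, on the counter. 
- loaf_mat: Flat cork mat, 4 mm thick, fixed to the counter: oblong, 88 mm wide (along its x) and 184 mm long (along its y), the place of the loaf tin, either way round. Origin: centre of its underside, on the counter. 
- cutter_mid (a point): Loose biscuit cutter, a bare steel ring of 40 mm diameter and 30 mm tall, standing among the mats; a bystander to leave alone. Point: its centre, 15 mm above the counter.
- ramekin_mid (a point): Loose small white china bowl, 46 mm diameter, 32 mm tall, standing among the mats; a bystander to leave alone. Point: its centre, 16 mm above the counter.

How it is judged:
By the outcome, as a careful person would: the job done as asked, in the order asked, and still so for the second after the job is handed in, with the robot touching nothing.
It also fails if it takes over 102 s, if anything falls off the work surface, if the arm or the gripper's body presses on something with over 40 N, if the wrist force passes 120 N, or if a joint passes its speed limit or range.

## Working session

There is one attempt and no reset: what is moved stays moved. The work goes in short steps, each a Python script; the robot and the scene stay as the last script left them, time stands still between calls to the robot, and variables do not carry over. Pictures are saved under pics/ and viewed, at most 14 in all, crops included, and the job is handed in when it is done.

```bash
mkdir -p pics
python3 - <<'E'
from workcell import vision,get_obs
import cv2,numpy as np
for n in("scene","top"):
    d=vision.read_camera(n); cv2.imwrite(f"pics/{n}0.png",d["frame"][:,:,::-1])
    np.savez(f"{n}0.npz",**d)
    v=np.array(d["view"]);print(n,np.round(d["intrinsics"],1).tolist(),d["dist"],np.round(v,3).tolist(),-v[:3,:3].T@v[:3,3])
o=get_obs();print(o)
E
```

```text
scene [[411.6, 0.0, 318.8], [0.0, 411.6, 194.8], [0.0, 0.0, 1.0]] [-0.01327019  0.          0.          0.          0.        ] [[0.722, 0.692, 0.02, -0.367], [0.462, -0.46, -0.758, -0.135], [-0.515, 0.557, -0.652, 1.348], [0.0, 0.0, 0.0, 1.0]] [ 1.02205785 -0.5589455   0.78364514]
top [[439.7, 0.0, 315.7], [0.0, 439.7, 199.6], [0.0, 0.0, 1.0]] [0.04162785 0.         0.         0.         0.        ] [[-0.014, -0.999, -0.029, 0.031], [-0.995, 0.017, -0.099, 0.516], [0.1, 0.027, -0.995, 1.255], [0.0, 0.0, 0.0, 1.0]] [ 0.38847561 -0.01218188  1.30045979]
{'time_s': 0.1, 'joint_pos': array([ 1.26960264e+00,  3.53563925e-01,  1.63405503e+00, -8.94956147e-07,
        1.15520937e+00, -2.37009231e-03]), 'joint_vel': array([-9.51881216e-04, -3.33998850e-04, -2.12592514e-03,  2.34636910e-05,
        2.41840523e-04, -3.44446822e-03]), 'joint_efforts': array([-9.79368851e-04, -6.06351614e+01, -3.42818534e+01, -2.26650656e-06,
        3.97606927e-03,  2.32176757e-05]), 'position': array([0.18385957, 0.59691999, 0.24764812]), 'orientation': array([ 1.48856302e-01,  9.88858645e-01, -6.10794535e-04, -9.30120586e-05]), 'wrist_force': array([ 0.35204997,  0.14976136, -0.96544673]), 'ft_torque': array([0.01055499, 0.05028265, 0.01687925]), 'grip_force': 0.0, 'gripper_width': 0.08586901197825998}
```

View pics/scene0.png

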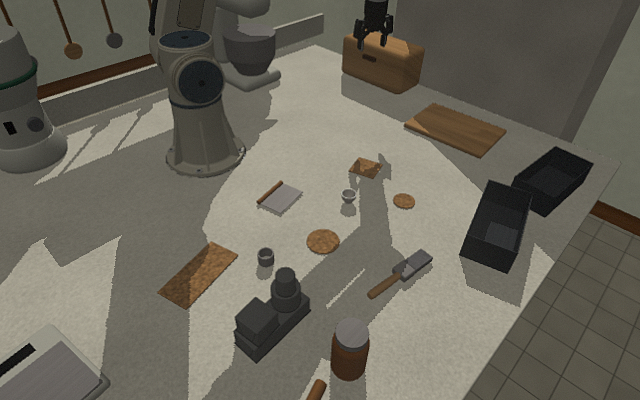

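View pics/top0.png

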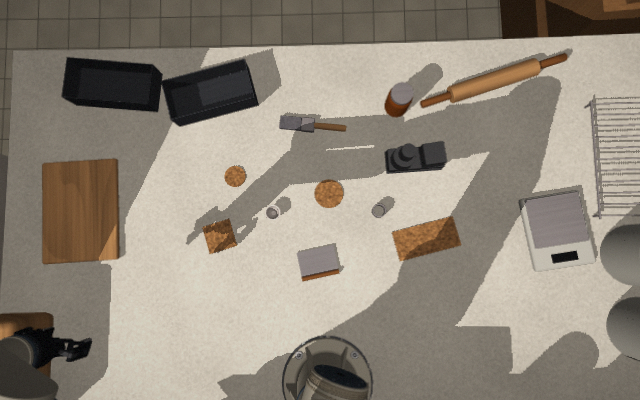

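The top view shows the loaf mat at about (427,238), the round mat at (329,193), the small mat at (235,176) and the square mat at (220,236). The stack is at (415,157), with the small tin on the round tin. The cutter and ramekin are at about (272,212) and (379,211). In the scene view the stack is at (272,315).

```bash
cat > h.py <<'E'
import cv2,numpy as np
def load(f):
    d=dict(np.load(f)); return d
def ray(d,px,z):
    K=np.array(d["intrinsics"]);V=np.array(d["view"])
    p=cv2.undistortPoints(np.array(px,float).reshape(-1,1,2),K,np.array(d["dist"]))[:,0]
    R=V[:3,:3];c=-R.T@V[:3,3]
    r=np.c_[p,np.ones(len(p))]@R
    return (c+r*((z-c[2])/r[:,2])[:,None])[:,:2]
def proj(d,P):
    V=np.array(d["view"]);
    return cv2.projectPoints(np.array(P,float).reshape(-1,3),cv2.Rodrigues(V[:3,:3])[0],V[:3,3],np.array(d["intrinsics"]),np.array(d["dist"]))[0][:,0]
E
python3 - <<'E'
from h import *
for n,rois in(("top",dict(loaf=(385,210,470,265),round=(308,172,350,215),small=(218,160,252,190),square=(198,212,242,260))),
  ("scene",dict(loaf=(150,235,245,312),round=(300,222,346,260),small=(388,188,420,212),square=(340,150,395,185)))):
    d=load(n+"0.npz");f=d["frame"]; hsv=cv2.cvtColor(f,cv2.COLOR_RGB2HSV)
    m=((hsv[...,1]>105)&(hsv[...,0]<25)).astype(np.uint8)*255
    for k,(a,b,c,e) in rois.items():
        s=np.zeros_like(m);s[b:e,a:c]=m[b:e,a:c]
        cs,_=cv2.findContours(s,cv2.RETR_EXTERNAL,cv2.CHAIN_APPROX_NONE)
        cs=[x for x in cs if len(x)>8]
        p=ray(d,np.vstack(cs)[:,0],.004).astype(np.float32)
        r=cv2.minAreaRect(p*1000); print(n,k,len(cs),np.round(r[0],1),np.round(r[1],1),round(r[2],1), np.round(cv2.minEnclosingCircle(p*1000)[1],1))
    x0,y0,w,h=(380,130,70,50) if n=="top" else (225,260,95,110)
    s=8 if n=="top" else 5
    c=cv2.resize(f[y0:y0+h,x0:x0+w],None,fx=s,fy=s,interpolation=cv2.INTER_NEAREST)
    c=np.clip(c.astype(float)*1.8,0,255).astype(np.uint8)
    cv2.imwrite(f"pics/{n}_stack.png",c[:,:,::-1])
E
```

```text
top loaf 1 [ 400.2 -295.7] [ 86.6 182.1] 14.0 98.8
top round 1 [535.9 -14.7] [80.1 80.6] 88.9 41.9
top small 1 [593.5 265.5] [60.6 57.1] 0.1 31.2
top square 1 [416.  310.2] [82.2 82.1] 16.4 56.1
scene loaf 1 [ 401.4 -298. ] [ 87.8 182.3] 13.8 99.1
scene round 1 [540.  -16.9] [82.4 80.2] 44.9 42.1
scene small 1 [595.9 263.5] [59.6 56.6] 45.0 31.1
scene square 1 [417.8 308.7] [81.6 82.3] 16.7 55.1
```

View pics/top_stack.png

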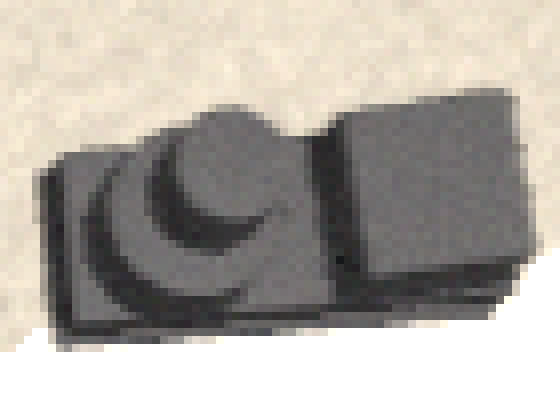

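View pics/scene_stack.png

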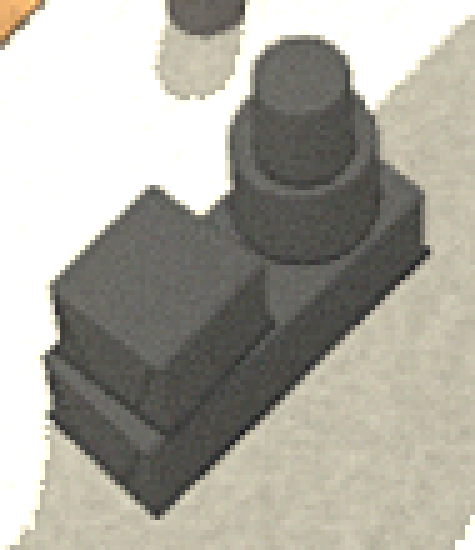

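The stack corners read clearly in both crops, so I'll measure the tins at their known heights.

Run:
```python
from h import *
T=load("top0.npz");S=load("scene0.npz")
t=lambda p:np.array(p)/8-.5+[380,130]
s=lambda p:np.array(p)/5-.5+[225,260]
pr=lambda n,a:print(n,np.round(np.array(a)*1000,1).tolist())
pr("small T",ray(T,t([[232,164]]),.144));pr("small S",ray(S,s([[302,76]]),.144))
pr("round T",ray(T,t([[203,206]]),.096))
q=ray(T,t([[340,115],[513,90],[537,255],[368,277]]),.096);pr("sq T",q);print(q.mean(0),cv2.minAreaRect((q*1000).astype(np.float32)))
q=ray(S,s([[155,187],[50,285],[158,372],[265,265]]),.096);pr("sq S",q);print(q.mean(0),cv2.minAreaRect((q*1000).astype(np.float32)))
q=ray(T,t([[65,152],[76,322]]),.048);pr("loaf T left edge",q)
q=ray(S,s([[157,517],[430,252],[45,415]]),0);pr("loaf S",q);pr("ctr",(q[1]+q[2])/2);print(np.linalg.norm(q[1]-q[0]),np.linalg.norm(q[2]-q[0]),np.degrees(np.arctan2(*(q[1]-q[0])[::-1])))
# silhouette-based: left/right/top extremes of round tin in scene
pr("round S l/r",ray(S,s([[230,150],[378,150]]),.096))
# cutter, ramekin rough
pr("cut/ram T",ray(T,[[272,212],[379,211]],.03));pr("S",ray(S,[[349,193],[265,253]],.03))
pr("jar T top",ray(T,[[400,90]],.12)); pr("jar base S",ray(S,[[350,375]],0)); pr("plate T",ray(T,[[319,261]],.02)); pr("spatula T",ray(T,[[300,123],[345,127]],.02))
from workcell import kinematics
Rq=[0.1489,0.98886,0,0]
```

```text
small T [[632.2, -228.3]]
small S [[634.7, -230.8]]
round T [[627.8, -226.9]]
sq T [[658.6, -274.8], [666.0, -334.0], [608.2, -339.7], [601.8, -282.2]]
[ 0.63366535 -0.30768631] ((633.5147705078125, -307.9463195800781), (57.9845085144043, 59.62987518310547), 7.075199127197266)
sq S [[604.9, -284.7], [610.9, -341.1], [668.4, -335.8], [662.5, -278.0]]
[ 0.63666624 -0.30989807] ((636.5681762695312, -309.8232421875), (58.01404571533203, 58.1892204284668), 5.788446426391602)
loaf T left edge [[658.1, -186.9], [596.2, -189.0]]
loaf S [[667.7, -345.7], [659.1, -183.3], [601.1, -349.7]]
ctr [630.1, -266.5]
0.16256025375097902 0.0667289779720875 93.02074649920002
round S l/r [[612.5, -252.0], [655.0, -210.1]]
cut/ram T [[481.7, 150.3], [479.5, -159.2]]
S [[481.2, 151.6], [483.6, -161.6]]
jar T top [[804.5, -215.1]]
jar base S [[816.9, -233.9]]
plate T [[338.6, 16.1]]
spatula T [[746.8, 66.6], [731.6, -67.0]]
```

```bash
cat > mv.py <<'E'
from workcell import bot,hand,get_obs,vision
import numpy as np,cv2
def q(deg):
    a=np.radians(deg+90)/2; return [np.cos(a),np.sin(a),0,0]
def snap(tag):
    for n in("top","scene"):
        d=vision.read_camera(n);np.savez(f"{n}{tag}.npz",**d);cv2.imwrite(f"pics/{n}{tag}.png",d["frame"][:,:,::-1])
def pick(xy,yaw,base,w,up=.26,g=.027,force=40):
    x,y=xy
    bot.reach([x,y,up],q(yaw)); bot.servo_line([x,y,base+g+.005],velocity=.15); bot.servo_line([x,y,base+g],velocity=.05)
    print("pre",np.round(get_obs()["wrist_force"],1))
    hand.move_gripper(w-.01,strength=force); o=get_obs()
    print("grip w",round(o["gripper_width"],4),"F",round(o["grip_force"],1),"z",o["position"].round(4))
    bot.servo_line([x,y,base+g+.02],velocity=.05); bot.servo_line([x,y,up],velocity=.25)
    o=get_obs();print("lifted w",round(o["gripper_width"],4),"F",round(o["grip_force"],1),"wf",np.round(o["wrist_force"],1))
def place(xy,yaw,w,up=.26,g=.027,zb=.004):
    x,y=xy
    bot.reach([x,y,up],q(yaw)); bot.servo_line([x,y,zb+g+.02],velocity=.2); bot.servo_line([x,y,zb+g+.003],velocity=.04)
    bot.dwell(.2); f0=get_obs()["wrist_force"][2]
    for k in range(9):
        z=zb+g+.002-.0007*k; bot.servo_line([x,y,z],velocity=.02); f=get_obs()["wrist_force"][2]-f0
        if f>2.5: break
    print("down z-nominal mm",round((z-zb-g)*1e3,1),"df",round(f,1),"w",round(get_obs()["gripper_width"],4))
    hand.move_gripper(w+.012); bot.dwell(.2)
    if w<.05: pass
    bot.servo_line([x,y,zb+g+.03],velocity=.06); hand.move_gripper(.085); bot.servo_line([x,y,up],velocity=.25)
    print("t",get_obs()["time_s"])
E
python3 - <<'E'
from mv import *
print(bot.tcp_to_tips)
pick([.6335,-.2295],3,.096,.040)
place([.5945,.2645],20,.040)
snap(1)
E
```

```text
0.017
pre [-0.1 -0.1 -0.1]
grip w 0.0389 F 40.2 z [ 0.6338 -0.2296  0.1233]
lifted w 0.0391 F 40.3 wf [-0.2 -1.6 -1. ]
down z-nominal mm -0.1 df 6.3 w 0.0391
t 13.6083
```

View pics/top1.png

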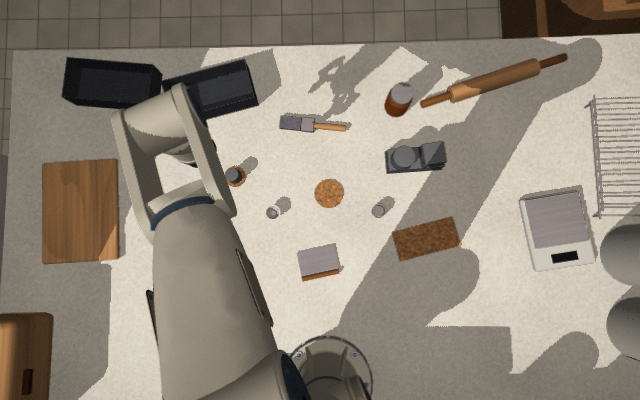

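The small tin is standing on its mat at about (236,176). The stack is unobstructed and undisturbed, so I'll take a close look at it and the placed tin.

Run:
```python
from h import *
d=load("top1.npz")["frame"]; c=cv2.resize(d[130:180,380:450],None,fx=8,fy=8,interpolation=cv2.INTER_NEAREST)
e=load("scene1.npz")["frame"]; a=cv2.resize(e[275:365,230:315],None,fx=4,fy=4,interpolation=cv2.INTER_NEAREST)
b=cv2.resize(e[178:212,385:421],None,fx=5,fy=5,interpolation=cv2.INTER_NEAREST)
b2=cv2.resize(d[158:192,218:252],None,fx=5,fy=5,interpolation=cv2.INTER_NEAREST)
o=np.zeros((580,740,3),np.uint8);o[:400,:560]=c;o[0:170,560:740]=b;o[180:350,560:730]=b2
o=np.clip(o*1.6,0,255).astype(np.uint8)
cv2.imwrite("pics/m1.png",o[:400,:,::-1])
```

```text
(no output)
```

View pics/m1.png

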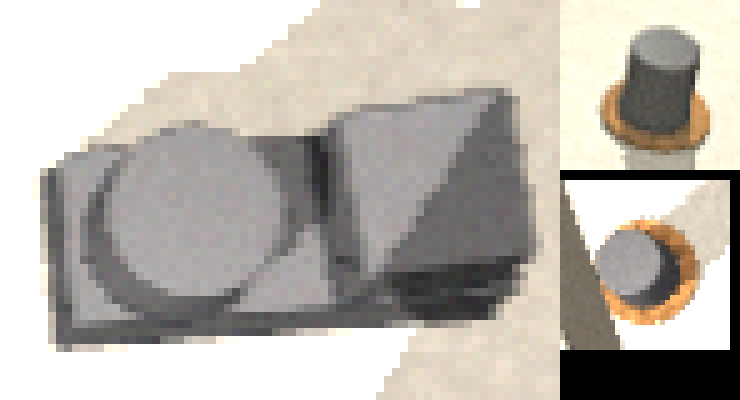

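The round tin's top is centred at crop (195,210), which gives about (0.628,-0.2255). The small tin sits central on its mat.

```bash
python3 - <<'E'
from mv import *
pick([.6285,-.2255],3,.048,.062)
place([.538,-.016],0,.062)
pick([.635,-.309],6.3,.048,.060)
place([.417,.3095],16.5,.060)
snap(2)
E
python3 - <<'E'
from h import *
d=load("top2.npz")["frame"];e=load("scene2.npz")["frame"]
R=lambda f,a,b,c,g,s:cv2.resize(f[b:g,a:c],None,fx=s,fy=s,interpolation=cv2.INTER_NEAREST)
o=np.zeros((600,800,3),np.uint8)
def put(i,x,y): o[y:y+i.shape[0],x:x+i.shape[1]]=i
put(R(d,380,130,450,180,6),0,0); put(R(e,230,285,315,365,4),440,0)
put(R(d,300,165,355,215,5),0,325); put(R(d,195,205,245,260,4),280,325); put(R(e,295,215,350,262,4),485,325);
o=np.clip(o*1.6,0,255).astype(np.uint8);cv2.imwrite("pics/m2.png",o[:,:,::-1])
E
```

```text
pre [-0.2  0.2 -0.6]
grip w 0.0611 F 43.5 z [ 0.6287 -0.2256  0.0754]
lifted w 0.0613 F 43.6 wf [-0.1 -0.1 -1.6]
down z-nominal mm -0.1 df 7.2 w 0.0611
t 25.0333
pre [-0.   0.3  0.4]
grip w 0.0598 F 44.3 z [ 0.6353 -0.3091  0.0754]
lifted w 0.0596 F 43.9 wf [ 0.2 -0.2 -1.4]
down z-nominal mm -0.1 df 6.5 w 0.06
t 37.2
```

View pics/m2.png

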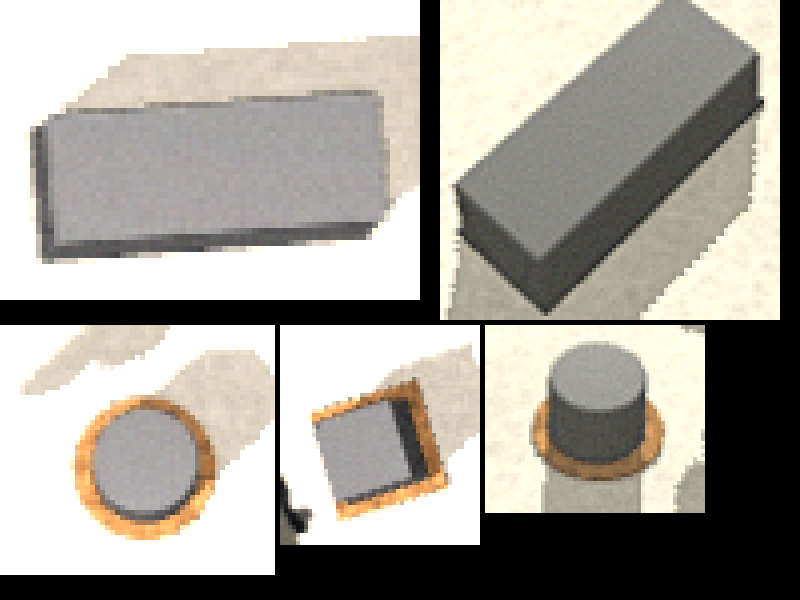

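View pics/scene2.png

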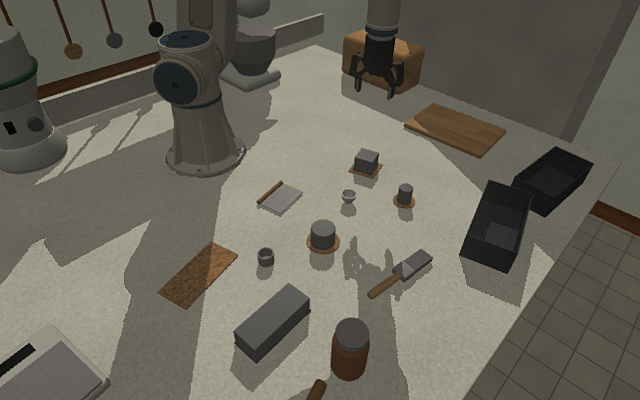

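The round and square tins stand on their mats (scene (323,235) and (367,160)), and the cutter and ramekin haven't moved. The loaf tin is now bare, with top-view crop corners (50,118), (380,92), (386,222) and (55,246).

Run:
```python
from h import *
T=load("top2.npz");S=load("scene2.npz")
def go(d,pts,s,off,z):
    q=ray(d,np.array(pts)/s-.5+off,z)*1000; print(np.round(q,1).tolist(),q.mean(0).round(1),[r for r in np.round(np.linalg.norm(np.diff(q,axis=0),axis=1),1)]); return q
q=go(T,[[50,118],[380,92],[386,222],[55,246]],6,[380,130],.048)
e=q[0]-q[1]+q[3]-q[2];print(np.degrees(np.arctan2(e[1],e[0]))-90)
q=go(S,[[17,187],[98,262],[317,55]],4,[230,285],.048);print((q[0]+q[2])/2); e=q[2]-q[1];print(np.degrees(np.arctan2(e[1],e[0]))-90)
q=go(S,[[22,238],[105,315],[323,103]],4,[230,285],0);print((q[0]+q[2])/2); e=q[2]-q[1];print(np.degrees(np.arctan2(e[1],e[0]))-90)
# placed tins: grey tops vs mats, top view
hsv=cv2.cvtColor(T["frame"],cv2.COLOR_RGB2HSV)
for n,(a,b,c,g) in dict(round=(308,170,350,215),square=(198,212,242,260),small=(218,160,252,190)).items():
    r=hsv[b:g,a:c]; m=((r[...,1]<50)&(r[...,2]<140)&(r[...,2]>75)).astype(np.uint8)
    cs=max(cv2.findContours(m,0,cv2.CHAIN_APPROX_NONE)[0],key=cv2.contourArea)[:,0]+[a,b]
    p=(ray(T,cs,.052)*1000).astype(np.float32);print(n,cv2.minAreaRect(p),cv2.minEnclosingCircle(p))
```

```text
[[656.2, -187.4], [665.2, -344.1], [602.4, -344.4], [594.1, -188.0]] [ 629.4 -266. ] [np.float64(156.9), np.float64(62.8), np.float64(156.6)]
3.174394594901031
[[607.9, -347.4], [667.0, -344.8], [658.5, -188.5]] [ 644.5 -293.6] [np.float64(59.2), np.float64(156.5)]
[ 633.20991216 -267.98118346]
3.093180488243277
[[605.9, -349.6], [668.0, -346.3], [659.3, -184.3]] [ 644.4 -293.4] [np.float64(62.2), np.float64(162.2)]
[ 632.63617297 -266.99067401]
3.066606722435168
round ((534.7221069335938, -16.094924926757812), (57.14023971557617, 57.53116226196289), 89.02204132080078) ((534.0325317382812, -14.506239891052246), 31.1666259765625)
square ((414.5018615722656, 310.1299743652344), (57.83209991455078, 56.262630462646484), 17.5028018951416) ((414.47247314453125, 310.11114501953125), 38.600257873535156)
small ((591.863037109375, 263.92303466796875), (35.33925247192383, 34.51228332519531), 44.43783187866211) ((591.8414306640625, 265.14178466796875), 18.63690757751465)
```

All three placed tins are within 2 mm of their mat centres. Now the loaf tin.

```bash
python3 - <<'E'
from mv import *
pick([.6313,-.267],3.1,0,.064,force=50)
place([.401,-.297],13.9,.064)
bot.reach([.55,.0,.35],q(0))
snap(3)
E
python3 - <<'E'
from h import *
d=load("top3.npz")["frame"];e=load("scene3.npz")["frame"]
R=lambda f,a,b,c,g,s:cv2.resize(f[b:g,a:c],None,fx=s,fy=s,interpolation=cv2.INTER_NEAREST)
o=np.zeros((600,800,3),np.uint8)
o[:320,:500]=cv2.resize(e[100:300,100:412],(500,320));o[330:330+260,:380]=R(d,380,205,475,270,4)
i=R(e,145,220,250,315,4)[:260];o[330:330+260,385:385+415]=np.pad(i,((0,260-len(i)),(0,0),(0,0)))[:, :415]
o=np.clip(o*1.6,0,255).astype(np.uint8);cv2.imwrite("pics/m3.png",o[:,:,::-1])
E
```

```text
pre [-0.3  0.2 -0.9]
grip w 0.0631 F 56.7 z [ 0.6317 -0.2672  0.0274]
lifted w 0.0634 F 56.2 wf [-0.4  0.3 -2.9]
down z-nominal mm -0.1 df 8.7 w 0.0634
t 49.525
```

View pics/m3.png

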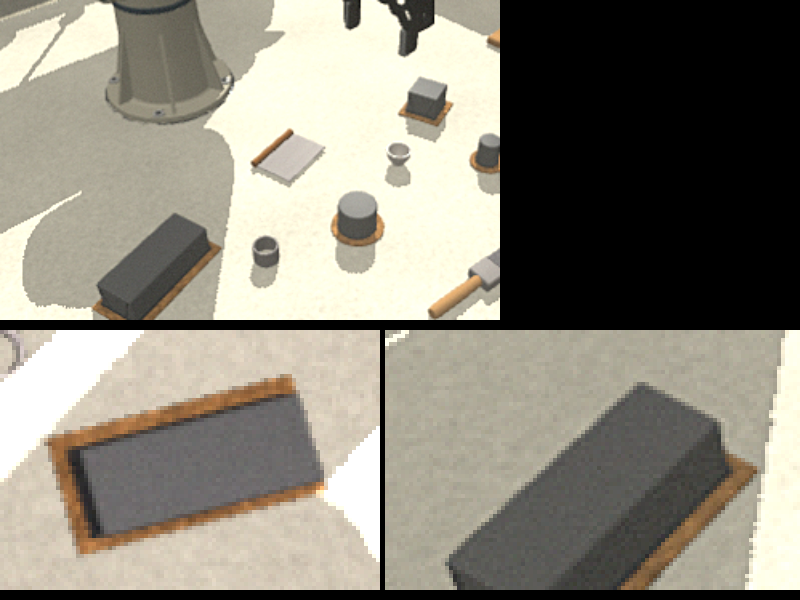

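The loaf tin stands square on its mat, with top-view crop corners (80,453), (297,395), (323,485) and (102,537). I'll check that numerically and hand in if it's good.

Run:
```python
from h import *
T=load("top3.npz")
q=ray(T,np.array([[80,123],[297,65],[323,155],[102,207]])/4-.5+[380,205],.052)*1000
e=q[0]-q[1]+q[3]-q[2];c=q.mean(0);yaw=np.degrees(np.arctan2(e[1],e[0]))-90
print(c,yaw)
if np.linalg.norm(c-[400.2,-295.7])<5 and abs(yaw-13.9)<2.5:
    from workcell import hand_in; print(hand_in())
```

```text
[ 397.58137736 -295.06495828] 13.380743839002164
the job is handed in; nothing more can be done
None
```

All four tins are upside down on their own mats, unstacked in the order asked: small, large round, square, loaf. Camera checks put each within about 3 mm of its mat's centre and the square and loaf tins within about 1° of square; the cutter and ramekin were not touched, and the job was handed in at about 50 s.

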